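Take the pull-handle sample off the test panel

TASK

The copper pull-handle sample is coming off the sloped test panel. Turn the silver knob clockwise until it clicks past its detent and stays open, so that its tongue no longer holds the sample plate; then take the plate by the copper handle, draw it straight off its two locating pins without cocking it, and set it down flat, handle up, in the blue tray. Do not drop it, and leave the slide latch and the barn door roller as they are.

Things in the scene. Friction and masses are not known exactly. Their poses are not given: they have to be found in the camera images.
- seat (a point): Point on the surface of the test panel's sloped board, midway between its two locating pins. z: the board's outward normal, 30 degrees from vertical, leaning to the panel's low front side; x: up the slope; y: across, to the left seen from the low side. The board reaches from x = -80 to +160 mm and y = -150 to +150 mm; its low edge is 32 mm, its high edge 152 mm above the shelf. The panel is fixed.
- pin_left (a point): Tip of the left chrome locating pin: 10 mm thick, rounded, stands 24 mm out of the board along the board's normal. Axes as seat, which is 80 mm to its right.
- pin_right (a point): Tip of the right locating pin, the same, 80 mm to the right of seat.
- knob_grip (a point): Silver turn knob: point on its turning axis at the height to grip, 45 mm off the board, 90 mm up the slope from seat. Axes turn with it: z along the turning axis, away from the board; x along its wing. The wing is a flat bar 66 mm long (x), 14 mm thick (y), from 18 mm below this point to 12 mm above it. Fingertips may reach 22 mm below the point without touching the tongue under it.
- tongue_tip (a point): End of the knob's locking tongue (top face, 18 mm off the board), on the knob, 55 mm from the turning axis along -x of knob_grip. The tongue is 16 mm wide, 4 mm thick. Locked, it lies 15 mm over the sample plate's upper edge with 2 mm of air, and the plate cannot come off; open, it is well clear.
- turn_knob (a joint): Knob angle, rad: 0 locked (tongue down the slope, over the plate), 1.57 open (tongue across the slope, to the left). Grows turning clockwise as seen from outside the board, facing it. A spring resists with up to about 0.25 N m and throws the knob back to 0 if let go before about 0.95 rad; past that it drives the knob on by itself to 1.57 and holds it there.
- sample_grip (a point): Centre of the copper handle's bar on the sample plate; z out of the plate on the handle's side, y along the bar. Bar: 116 mm long, 12 by 12 mm in section, centre 44 mm above the plate's underside, 26 mm of air under it, on 12 mm feet at y = -52 and +52 mm. At the start the plate lies on the board, its axes parallel to those of seat.
- sample: The sample plate: grey board 100 mm (x) by 190 mm (y) by 12 mm thick with the copper handle on it, about 0.4 kg, loose. Origin at the centre of its underside, axes as sample_grip. Two 12 mm through holes at y = -80 and +80 mm sit over the panel's pins.
- tray: Blue open tray fixed on the shelf in front of the panel's low side: 240 mm (x) by 150 mm (y) outside, 28 mm high, walls and floor 5 mm thick; origin at the centre of its underside, z up. The plate fits in with its long side along the tray's x.
- slide_bolt_head (a point): Bystander: ball (12 mm across, 32 mm off the board) on the bolt of the chrome slide latch. The latch, about 110 mm (x) by 34 mm (y), is on the left of the board, 112 mm left of and about 80 mm above seat up the slope. Its bolt stands anywhere in its 20 mm travel along the slope; leave it there.
- lock_cylinder (a point): Bystander: middle of the face of the silver keyed deadbolt cylinder, fixed on the right of the board; 60 mm across at the foot, 25 mm high.
- roller_mid (a point): Bystander: satin black barn door roller lying loose on the shelf, beside the tray, on one side or the other: strap 190 (x) by 40 mm (y), with a wheel 86 mm across at its +x end, 38 mm high; point at mid strap, 15 mm above the shelf.
There are look-alikes about, which are no part of the job. What is shaped like the sample but pink or purple is not meant.

How it is judged:
By the outcome, as a careful person would: the job done as asked, in the order asked, and still so for the second after the job is handed in, with the robot touching nothing.
It also fails if it takes over 54 s, if anything falls off the work surface, if the arm or the gripper's body presses on something with over 40 N, if the wrist force passes 120 N, or if a joint passes its speed limit or range.

ROBOT

A 6-joint arm with a two-finger parallel gripper is mounted at the origin on the work surface. World frame = base frame: x ahead of the robot, y to its left, z up, the work surface at z = 0. Lengths are in m, angles in degrees, forces in N, time in s.
With the tool pointing down it reaches from about 0.4 to 0.825 m from the base axis. Payload 7 kg.
Tool frame: the origin (TCP) lies between the finger pads; the fingertips stand ctrl.tip_extent ahead of it and the grasp point (between the pads) lies 2 mm behind it (ctrl.tip_extent is the distance from the TCP to the fingertips, in m); z points along the fingers, y is the direction in which the jaws open and shut (so a half turn about z gives the same grasp; the last joint's range is limited). The gripper opens to 88 mm and grips with 3 to 60 N. Pads are 19 mm wide; open, the fingers measure 130 mm over their backs; the gripper's body (78 mm by 193 mm) begins 47 mm behind the grasp point.
Start: joints at [86.58, 20.546, 0.682, 0, -70.136, -16.507], TCP at [0.23, 0.635, 0.244] pointing down, gripper open.
Joint ranges: [-176.03, 176.03], [-82.01, 121.73], [-58.28, 71.71], [-173.87, 95.51], [-174.79, -0.11], [-173.66, 173.66]. Speed limits (degrees/s): [136.94, 136.94, 172.46, 180, 180, 180].

INTERFACE

Orientations are given as [roll, pitch, yaw] about the fixed x, y, z axes, in that order (R = Rz(yaw) Ry(pitch) Rx(roll)).
In Python, from plant import ctrl gives the robot as it stands.
- The arm moves only by the shell command python3 -m handwheel 'ROWS' [OPENING]. ROWS is JSON, a list of rows, each a list of 6 numbers: the shift along the tool's x, y, z in m, then the turn, a rotation vector about the tool's x, y, z in rad. In form: [[dx, dy, dz, ax, ay, az], ...]. A call has 1 to 8 rows; each row is the pose to reach, as a shift and turn from the pose commanded when the call began, along the tool's axes at that moment; what a row does not reach only later rows make up. A row lasts 1/8 s, in which the tool goes at most 62.5 mm and 10.7 degrees, less where a joint would pass 70% of its speed; a pose out of reach is approached as far as the arm can. A call with a gripper value outside its range is refused whole. OPENING is the closure, from -1 (fully open) to 1 (shut), so that 0 is half open, set as the call begins (- or left out, the last holds). The fingers move at their own pace and stop on an object; the grip force is fixed at half the most. Time passes only in rows, so rows that repeat a pose let the fingers close. It gives the time, the measured TCP pose, the force and the opening at its end, in the units of the state.
- ctrl.get_obs(): the state, without advancing time (a new reading comes with each control period).
- ctrl.snapshot(name): name is "side" or "top"; returns a dict with "img" (400x640x3 uint8, blue, green, red), "fx", "fy", "cx", "cy" (pixels), "distortion" ([k1, k2, p1, p2, k3] as OpenCV has them; the pictures are not rectified), "R" (3x3) and "t" (3): a world point X has camera coordinates R X + t. Camera axes: x right, y down, z forward; pixel columns grow to the right and rows downward; lengths in m; the calibration is good to about 2 mm. A picture is of the moment at which its call begins. There is no depth.
- ctrl.close_job(): hands the job in, once; it reports no verdict.
The state is a dict: "clock": time; "joint_pos": joint angles; "qvel": joint speeds; "tau": joint torques, N m; "tool_pos": TCP position; "orientation": TCP orientation; "force": force on the tool from outside, world axes, zero at the start; "moment": the same for the moment, N m; "opening": finger opening in m.
Only numpy, scipy, OpenCV 4.12 (cv2) and the standard library are available. Lean on these libraries where they do the work, as an engineer would, in place of code of your own. Each camera call takes 0.05 s, during which the arm holds its last target.

## Working session

There is one attempt and no reset: what is moved stays moved. The work goes in short steps, Python scripts to look and compute and a shell command to move; the robot and the scene stay as the last step left them, time stands still between calls to the robot, and variables do not carry over. Pictures are saved under pics/ and viewed, and the job is handed in when it is done.

```bash
ls; mkdir -p pics
python3 - <<'E'
from plant import ctrl
import cv2
o=ctrl.get_obs(); print(o, ctrl.tip_extent)
for n in ("side","top"):
    s=ctrl.snapshot(n); cv2.imwrite(f"pics/{n}0.png",s["img"])
    print(n,s["fx"],s["fy"],s["cx"],s["cy"],s["distortion"],s["R"],s["t"])
E
```

```text
pics
{'clock': 0.0, 'joint_pos': array([ 8.65808366e+01,  2.05919654e+01,  6.32845144e-01, -2.03832444e-02,
       -7.01360458e+01, -1.65062198e+01]), 'qvel': array([-0.03828307,  0.04040989, -0.04465325, -0.01695315, -0.01897229,
        0.05350572]), 'tau': array([-2.18263383e-03, -5.82717276e+01,  2.93053025e+01,  6.99723065e+00,
        6.76953845e-03, -1.62989627e-04]), 'tool_pos': array([0.22990856, 0.63413753, 0.2426088 ]), 'orientation': array([ 1.79903311e+02, -8.66945904e-03, -1.99323178e+01]), 'force': array([-0.25951469, -0.46174307, -0.83106701]), 'moment': array([-0.01543251,  0.0459521 , -0.07372876]), 'opening': 0.08778189195820858} 0.017
side 434.45481200370784 434.45481200370784 323.5755180435863 198.6057182472473 [-0.11183437  0.          0.          0.          0.        ] [[ 0.99617108 -0.08622076 -0.01446242]
 [-0.072313   -0.71965233 -0.69055872]
 [ 0.04913258  0.68896045 -0.72313172]] [-0.44539035  0.17938298  1.01066667]
top 492.5149227347347 492.5149227347347 330.31201027492574 189.63855085374 [-0.08223014  0.          0.          0.          0.        ] [[ 0.02614592 -0.99965677  0.00165423]
 [-0.98038417 -0.02596516 -0.19537834]
 [ 0.19535424  0.00348656 -0.98072655]] [0.06894895 0.46773695 1.42777718]
```

View pics/side0.png

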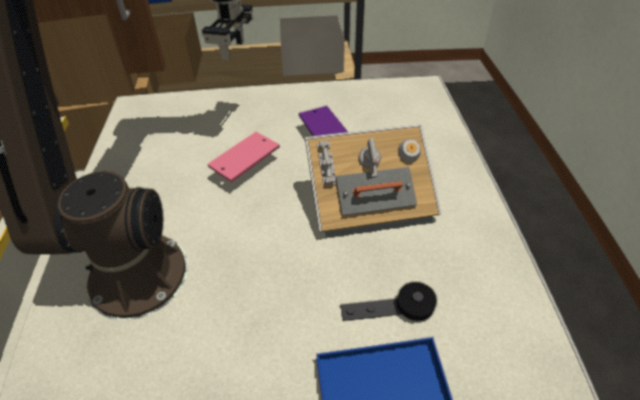

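View pics/top0.png

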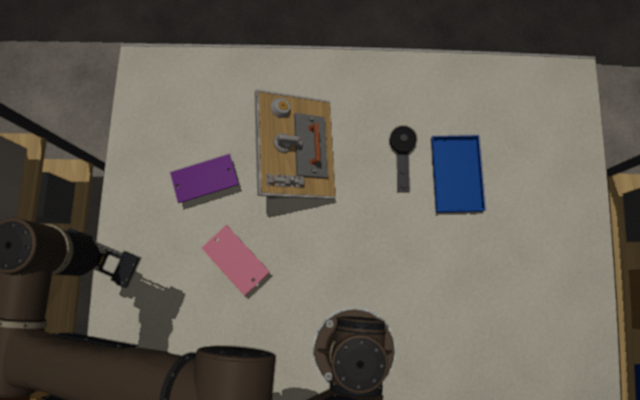

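```bash
cat > h.py <<'E'
import numpy as np, cv2
from plant import ctrl
def cam(n):
    s=ctrl.snapshot(n); s["K"]=np.array([[s["fx"],0,s["cx"]],[0,s["fy"],s["cy"]],[0,0,1.]]); s["D"]=np.array(s["distortion"],float)
    s["R"]=np.array(s["R"]);s["t"]=np.array(s["t"]); return s
def ray(s,uv):
    p=cv2.undistortPoints(np.array([[uv]],float),s["K"],s["D"])[0,0]
    d=s["R"].T@np.array([p[0],p[1],1]); return -s["R"].T@s["t"], d/np.linalg.norm(d)
def onz(s,uv,z):
    o,d=ray(s,uv); return o+d*(z-o[2])/d[2]
def tri(s1,p1,s2,p2):
    o1,d1=ray(s1,p1);o2,d2=ray(s2,p2)
    A=np.c_[d1,-d2]; k=np.linalg.lstsq(A,o2-o1,rcond=None)[0]
    a=o1+k[0]*d1;b=o2+k[1]*d2; return (a+b)/2, np.linalg.norm(a-b)
def proj(s,X):
    return cv2.projectPoints(np.array(X,float).reshape(-1,3),cv2.Rodrigues(s["R"])[0],s["t"],s["K"],s["D"])[0].reshape(-1,2)
def crop(s,x,y,w,h,k,name):
    cv2.imwrite(name,cv2.resize(s["img"][y:y+h,x:x+w],None,fx=k,fy=k,interpolation=cv2.INTER_CUBIC))
E
python3 - <<'E'
from h import *
crop(cam("side"),295,115,155,125,5,"pics/sc1.png")
crop(cam("top"),240,80,110,130,4.5,"pics/tc1.png")
E
```

```text
(no output)
```

View pics/sc1.png

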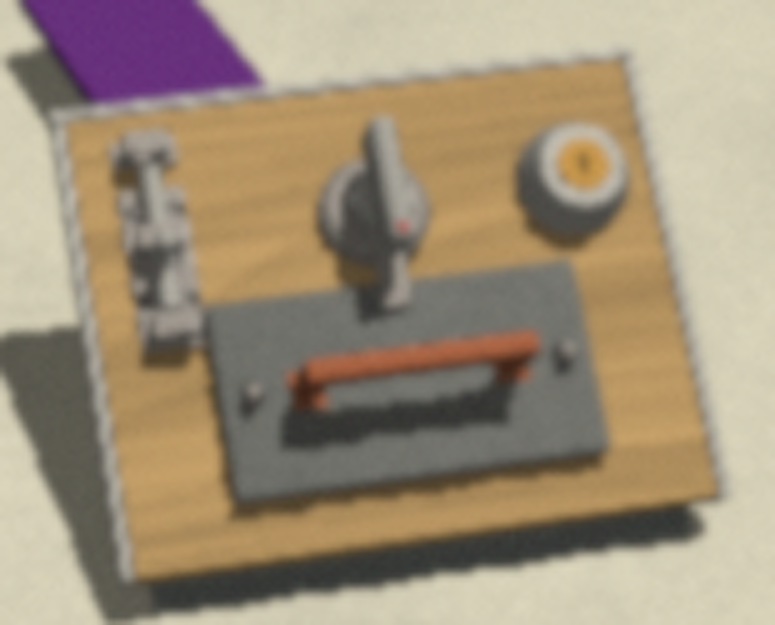

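View pics/tc1.png

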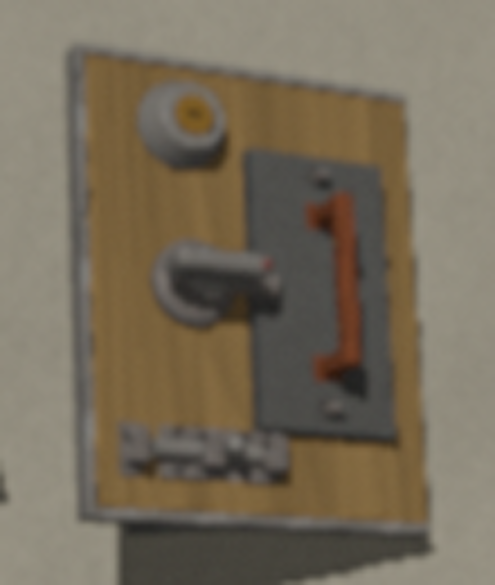

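```bash
cat > fit.py <<'E'
from h import *
from scipy.optimize import least_squares
S=cam("side");T=cam("top")
fs=lambda a:(295+(a[0]+.5)/5-.5,115+(a[1]+.5)/5-.5)
ft=lambda a:(240+(a[0]+.5)/4.5-.5,80+(a[1]+.5)/4.5-.5)
P={'pinL':((0,80,23),(253,390),(335,408)),'pinR':((0,-80,23),(567,350),(323,177)),
'pUL':((50,95,12),(208,308),(257,428)),'pUR':((50,-95,12),(572,263),(247,152)),
'pLL':((-50,95,12),(237,495),(395,440)),'pLR':((-50,-95,12),(605,448),(382,168)),
'bUL':((160,150,0),(60,118),(82,520)),'bUR':((160,-150,0),(628,60),(75,50)),'bLL':((-80,150,0),(128,578),(430,527)),'bLR':((-80,-150,0),(720,495),(403,98))}
def pose(v):
    yaw=v[3]; n=np.array([-np.cos(yaw)*.5,-np.sin(yaw)*.5,np.cos(np.pi/6)]); x=np.array([np.cos(yaw)*np.cos(np.pi/6),np.sin(yaw)*np.cos(np.pi/6),.5])
    return np.c_[x,np.cross(n,x),n],np.array(v[:3])
def res(v):
    R,t=pose(v);r=[]
    for k,(X,a,b) in P.items():
        W=R@np.array(X)/1000+t
        r+=list(proj(S,W)[0]-fs(a))+list(proj(T,W)[0]-ft(b))
    return np.array(r)
if __name__=="__main__":
    for k,(X,a,b) in P.items(): print(k,*(np.round(q,4) for q in tri(S,fs(a),T,ft(b))))
    o=least_squares(res,[.6,.1,.072,1.5],loss='soft_l1',f_scale=.7); print(o.x,np.degrees(o.x[3])); print(np.round(o.fun.reshape(-1,4),1))
    R,t=pose(o.x);print(R)
E
python3 fit.py
```

```text
pinL [0.5128 0.13   0.0919] 0.0004
pinR [0.6714 0.1433 0.0904] 0.0008
pUL [0.4959 0.1794 0.102 ] 0.0003
pUR [0.6836 0.1936 0.1022] 0.0013
pLL [0.5004 0.0909 0.0597] 0.0008
pLR [0.688  0.1049 0.0589] 0.0029
bUL [0.4273 0.2826 0.1457] 0.0048
bUR [0.7351 0.3047 0.1442] 0.0002
bLL [0.446  0.066  0.0337] 0.0018
bLR [0.7493 0.0923 0.0311] 0.0041
[0.591498   0.14862916 0.07077694 1.64787424] 94.41623890818886
[[-0.1  0.  -0.3  0.2]
 [ 0.1 -0.1  0.  -0.4]
 [-0.7 -0.9  0.2  0.4]
 [-0.1 -0.9  0.1 -0.6]
 [-0.2  0.6 -0.4  0.1]
 [ 1.  -0.  -0.6  0.2]
 [ 0.7  0.4  2.4 -2.5]
 [-0.8 -0.4  1.8  0.6]
 [ 0.9 -0.  -0.6  0. ]
 [-0.2  0.3  0.3  1.6]]
[[-0.06668535 -0.99703097  0.03850081]
 [ 0.86345415 -0.07700161 -0.49851548]
 [ 0.5         0.          0.8660254 ]]
```

Run:
```python
from h import *
T=cam("top"); hsv=cv2.cvtColor(T["img"],cv2.COLOR_BGR2HSV)
m=cv2.inRange(hsv,(105,130,40),(120,255,255)); 
c=[k for k in cv2.findContours(m,0,2)[0] if cv2.contourArea(k)>1000]
for k in c:
    r=cv2.minAreaRect(k); b=cv2.boxPoints(r); print(b)
crop(T,380,110,130,120,5,"pics/tray1.png")
```

```text
[[431.1254  137.13077]
 [478.82346 133.80301]
 [484.15982 210.29117]
 [436.46176 213.61893]]
```

View pics/tray1.png

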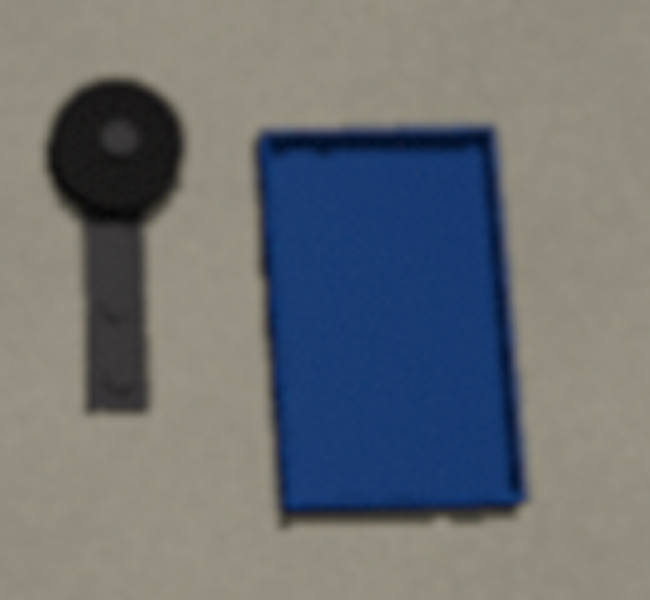

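Run:
```python
from h import *
from scipy.spatial.transform import Rotation as Ro
import fit
from scipy.optimize import least_squares
T=fit.T
C=np.array([onz(T,(380+(u+.5)/5-.5,110+(v+.5)/5-.5),.028) for u,v in [(260,132),(494,128),(524,500),(285,508)]])
print(C.round(4),C.mean(0).round(4)); 
for i in range(4): d=C[i]-C[i-1];print(np.linalg.norm(d).round(4),np.degrees(np.arctan2(d[1],d[0])).round(1))
np.save('tray.npy',C)
o=least_squares(fit.res,[.6,.1,.072,1.5],loss='soft_l1',f_scale=.7)
R,t=fit.pose(o.x); t[2]=.0715; np.savez('seat.npz',R=R,t=t)
K=t+R@[.09,0,.045]; tip=t+R@[.09-.055,0,.018]; print("knob",K,"px",proj(fit.S,[K,tip,t+R@[.057,0,.057],t+R@[.123,0,.057],t+R@[0,.058,.05],t+R@[0,-.058,.05]]).round(1), proj(T,[K,tip,t+R@[.057,0,.057],t+R@[.123,0,.057],t+R@[0,.058,.05],t+R@[0,-.058,.05]]).round(1))
```

```text
[[ 0.6479 -0.2294  0.028 ]
 [ 0.6552 -0.3771  0.028 ]
 [ 0.42   -0.3874  0.028 ]
 [ 0.4115 -0.241   0.028 ]] [ 0.5337 -0.3087  0.028 ]
0.2366 2.8
0.1479 -87.2
0.2353 -177.5
0.1467 93.3
knob [0.58722886 0.20390683 0.15547114] px [[372.2 151. ]
 [374.1 175.4]
 [375.4 162.1]
 [370.7 136.8]
 [355.5 188.4]
 [402.3 182.4]] [[288.1 138.8]
 [301.2 143.4]
 [300.5 138.9]
 [279.2 136.4]
 [317.8 160.9]
 [316.  122.7]]
```

```bash
cat > rel.py <<'E'
from h import *
from scipy.spatial.transform import Rotation as Ro
z=np.load('seat.npz'); SR,St=z['R'],z['t']
def P(x,y,zz): return St+SR@np.array([x,y,zz])
RK=np.c_[-SR[:,0],SR[:,1],-SR[:,2]]          # locked knob
RO=np.c_[SR[:,1],SR[:,0],-SR[:,2]]           # knob open / handle
def rel(p,R):
    o=ctrl.get_obs(); R0=Ro.from_euler('xyz',o['orientation'],degrees=True)
    print("shift",(R0.inv().apply(p-o['tool_pos'])).round(4),"rot",(R0.inv()*Ro.from_matrix(R)).as_rotvec().round(4))
    print("t",o['clock'].round(2),"q",o['joint_pos'].round(0),"tcp",o['tool_pos'].round(4),"rpy",o['orientation'].round(1),"F",o['force'].round(1),"M",o['moment'].round(2),"op",o['opening'].round(4))
    R0m=R0.as_matrix(); print("in seat mm",(1000*SR.T@(o['tool_pos']-St)).round(1))
E
python3 -c "
from rel import *
rel(P(.09,0,.125),RK)"
```

```text
shift [0.499  0.3195 0.0188] rot [ 0.2998 -0.4646  1.1184]Traceback (most recent call last):
  File "<string>", line 3, in <module>
    rel(P(.09,0,.125),RK)
    ~~~^^^^^^^^^^^^^^^^^^
  File "rel.py", line 10, in rel
    print("t",o['clock'].round(2),"q",o['joint_pos'].round(0),"tcp",o['tool_pos'].round(4),"rpy",o['orientation'].round(1),"F",o['force'].round(1),"M",o['moment'].round(2),"op",o['opening'].round(4))
              ^^^^^^^^^^^^^^^^
AttributeError: 'float' object has no attribute 'round'
```

```bash
sed -i "s/o\['clock'\].round(2)/round(o['clock'],2)/; s/o\['opening'\].round(4)/round(o['opening'],4)/" rel.py
python3 -m handwheel '[[0.05,0.032,-0.02,0.03,-0.05,0.11],[0.1,0.064,-0.04,0.06,-0.09,0.22],[0.15,0.096,-0.04,0.09,-0.14,0.33],[0.2,0.128,-0.04,0.12,-0.18,0.44],[0.25,0.16,-0.04,0.15,-0.23,0.55],[0.3,0.192,-0.04,0.18,-0.28,0.66],[0.35,0.224,-0.04,0.21,-0.33,0.77],[0.35,0.224,-0.04,0.21,-0.33,0.77]]' -1
python3 -c "
from rel import *
rel(P(.09,0,.125),RK)"
```

```text
clock: 1.45
tool_pos: [0.4858, 0.3, 0.2835]
orientation: [-176.0, 21.5, -64.4]
force: [-0.8, -0.4, -0.2]
opening: 0.0875
shift [ 0.1777 -0.0358 -0.0043] rot [ 0.0915 -0.1348  0.3387]
t 1.45 q [ 37.   8.  -6. -22. -69.  -6.] tcp [0.4858 0.3    0.2835] rpy [-176.    21.5  -64.4] F [-0.8 -0.4 -0.2] M [-1.08 -0.35  0.02] op 0.0875
in seat mm [243.8  93.7 104.1]
```

```bash
python3 -m handwheel '[[0.05,-0.01,-0.005,0.025,-0.035,0.09],[0.1,-0.02,-0.005,0.05,-0.07,0.18],[0.15,-0.03,-0.005,0.08,-0.11,0.27],[0.178,-0.036,-0.004,0.0915,-0.135,0.339],[0.178,-0.036,-0.004,0.0915,-0.135,0.339],[0.178,-0.036,-0.004,0.0915,-0.135,0.339],[0.178,-0.036,-0.004,0.0915,-0.135,0.339]]' -0.2
python3 - <<'E'
from rel import *
rel(P(.09,0,.045),RK)
S=cam("side");T=cam("top")
crop(S,295,85,155,150,4,"pics/s2.png")
crop(T,240,80,110,130,4.5,"pics/t2.png")
E
```

```text
clock: 2.33
tool_pos: [0.5884, 0.1709, 0.2253]
orientation: [-179.9, 30.0, -84.9]
force: [0.5, -0.2, 0.7]
opening: 0.0529
shift [ 0.0064 -0.0017  0.0769] rot [0.0046 0.0003 0.0104]
t 2.33 q [ 15.  17.  -1. -32. -70.   1.] tcp [0.5884 0.1709 0.2253] rpy [-179.9   30.   -84.9] F [ 0.5 -0.2  0.7] M [-1.54 -0.2   0.01] op 0.0529
in seat mm [ 96.4   1.4 121.9]
```

View pics/s2.png

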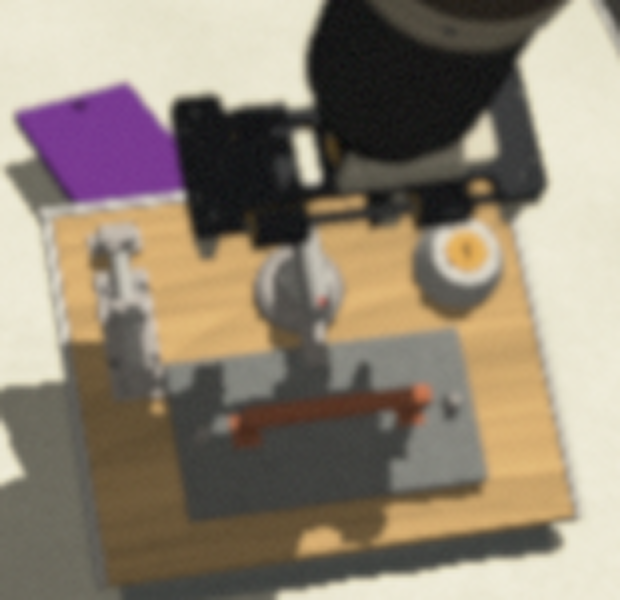

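View pics/t2.png

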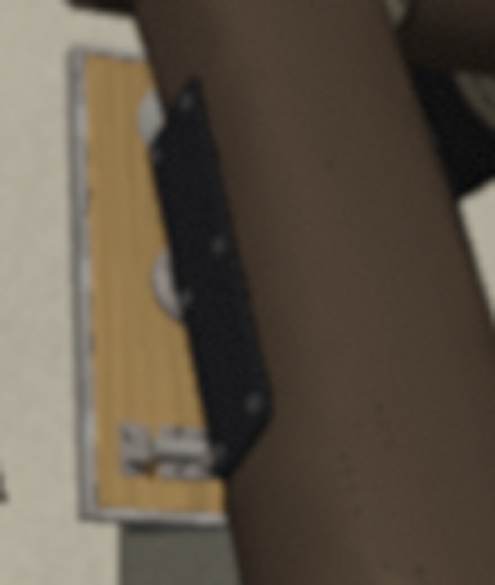

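The gripper is above the knob, with the wing between the two fingers (about (305,270) in the side crop). The latch and lock cylinder are clear, so I'm descending along the axis.

```bash
python3 -m handwheel '[[0.004,-0.0017,0.02,0.0046,0,0.01],[0.0064,-0.0017,0.04,0.0046,0,0.01],[0.0064,-0.0017,0.06,0.0046,0,0.01],[0.0064,-0.0017,0.075,0.0046,0,0.01],[0.0064,-0.0017,0.077,0.0046,0,0.01],[0.0064,-0.0017,0.077,0.0046,0,0.01]]' -0.2
python3 - <<'E'
from rel import *
rel(P(.09,0,.045),RK)
E
```

```text
clock: 3.18
tool_pos: [0.5879, 0.2026, 0.1547]
orientation: [179.9, 30.0, -85.7]
force: [0.3, -0.1, 0.5]
opening: 0.0529
shift [-0.0015  0.0006 -0.    ] rot [-0.0002  0.     -0.0019]
t 3.17 q [ 18.  20.  -5. -34. -62.   2.] tcp [0.5879 0.2026 0.1547] rpy [179.9  30.  -85.7] F [ 0.3 -0.1  0.5] M [-1.61 -0.23  0.02] op 0.0529
in seat mm [88.5 -0.6 45. ]
```

```bash
python3 -m handwheel '[[-0.001,0,0,0,0,0],[-0.0015,0.0006,0,0,0,0],[-0.0015,0.0006,0,0,0,0],[-0.0015,0.0006,0,0,0,0],[-0.0015,0.0006,0,0,0,0],[-0.0015,0.0006,0,0,0,0]]' 1
python3 - <<'E'
from rel import *
rel(P(.09,0,.045),RK)
E
```

```text
clock: 3.92
tool_pos: [0.5878, 0.2036, 0.1559]
orientation: [-180.0, 30.0, -85.7]
force: [3.6, -3.3, 5.3]
opening: 0.014
shift [-0.0001  0.0006  0.0005] rot [-0.0017 -0.0001 -0.0016]
t 3.92 q [ 18.  20.  -5. -34. -62.   2.] tcp [0.5878 0.2036 0.1559] rpy [-180.    30.   -85.7] F [ 3.6 -3.3  5.3] M [-1.67 -0.73 -0.11] op 0.014
in seat mm [89.9 -0.6 45.5]
```

Gripped, with the opening at 14 mm. Now I'm turning clockwise, which is + about tool z.

```bash
python3 -m handwheel '[[0,0,0,0,0,0.1],[0,0,0,0,0,0.25],[0,0,0,0,0,0.4],[0,0,0,0,0,0.55],[0,0,0,0,0,0.7],[0,0,0,0,0,0.85]]'
python3 - <<'E'
from rel import *
rel(P(.09,0,.045),RK)
E
```

```text
clock: 4.68
tool_pos: [0.5885, 0.2034, 0.1557]
orientation: [156.5, 19.2, -138.7]
force: [5.2, -2.9, 1.7]
opening: 0.0134
shift [0.0007 0.0011 0.0005] rot [-3.000e-03  7.000e-04 -8.566e-01]
t 4.67 q [ 18.  20.  -5. -34. -61. -47.] tcp [0.5885 0.2034 0.1557] rpy [ 156.5   19.2 -138.7] F [ 5.2 -2.9  1.7] M [-2.27 -1.69 -0.66] op 0.0134
in seat mm [89.6 -1.2 45.5]
```

```bash
python3 -m handwheel '[[0,0,0,0,0,0.15],[0,0,0,0,0,0.3],[0,0,0,0,0,0.45],[0,0,0,0,0,0.6],[0,0,0,0,0,0.71],[0,0,0,0,0,0.71],[0,0,0,0,0,0.71]]'
python3 - <<'E'
from rel import *
rel(P(.09,0,.045),RO)
crop(cam("side"),295,85,155,150,4,"pics/s3.png")
E
```

```text
clock: 5.55
tool_pos: [0.5888, 0.2029, 0.1554]
orientation: [150.1, 0.4, -175.3]
force: [6.7, -4.2, 0.8]
opening: 0.0137
shift [0.0015 0.001  0.0005] rot [-0.0012  0.0034  0.0082]
t 5.55 q [ 18.  20.  -5. -34. -61. -87.] tcp [0.5888 0.2029 0.1554] rpy [ 150.1    0.4 -175.3] F [ 6.7 -4.2  0.8] M [-2.97 -1.94 -1.19] op 0.0137
in seat mm [89.  -1.5 45.5]
```

View pics/s3.png

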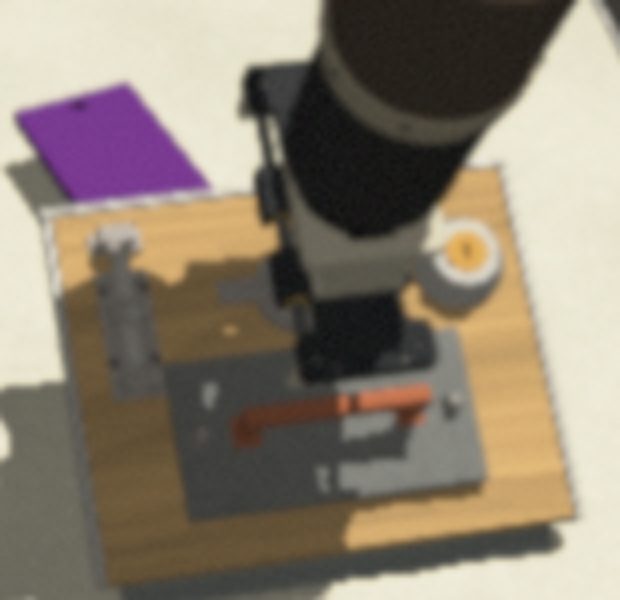

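The tongue now points left across the slope, at (235,290). I'll release and back straight out.

```bash
python3 -m handwheel '[[0,0,0,0,0,0],[0,0,0,0,0,0],[0,0,0,0,0,0],[0,0,-0.02,0,0,0],[0,0,-0.05,0,0,0],[0,0,-0.075,0,0,0],[0,0,-0.075,0,0,0]]' -0.3
python3 - <<'E'
from rel import *
rel(P(0,0,.10),RO)
crop(cam("side"),295,85,155,150,4,"pics/s4.png")
E
```

```text
clock: 6.48
tool_pos: [0.5909, 0.1653, 0.2231]
orientation: [150.0, 0.5, -175.2]
force: [0.5, -0.1, -0.3]
opening: 0.0568
shift [ 0.0016 -0.0902  0.0229] rot [0.0002 0.0039 0.0097]
t 6.47 q [ 14.  17.  -1. -32. -69. -89.] tcp [0.5909 0.1653 0.2231] rpy [ 150.     0.5 -175.2] F [ 0.5 -0.1 -0.3] M [-1.58 -0.24 -0.  ] op 0.0568
in seat mm [ 90.2  -0.7 122.9]
```

View pics/s4.png

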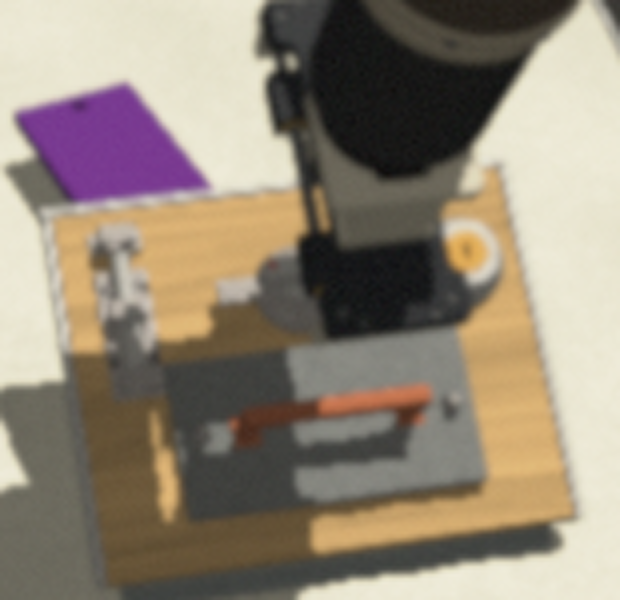

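The knob stays open after release: tongue at (235,290), pointing left. Next is the handle.

```bash
python3 -m handwheel '[[0.001,-0.03,0.005,0,0.004,0.01],[0.0016,-0.06,0.015,0,0.004,0.01],[0.0016,-0.09,0.023,0,0.004,0.01],[0.0016,-0.09,0.023,0,0.004,0.01],[0.0016,-0.09,0.023,0,0.004,0.01],[0.0016,-0.09,0.023,0,0.004,0.01]]' -0.3
python3 - <<'E'
from rel import *
rel(P(0,0,.042),RO)
crop(cam("side"),295,85,155,150,4,"pics/s5.png")
crop(cam("top"),240,80,150,130,4.5,"pics/t5.png")
E
```

```text
clock: 7.28
tool_pos: [0.5944, 0.1009, 0.1561]
orientation: [150.0, -0.2, -175.5]
force: [0.1, 0.6, 2.0]
opening: 0.057
shift [-0.001  -0.0009  0.0552] rot [ 0.0004 -0.0033 -0.0003]
t 7.28 q [  8.  21.  -4. -33. -67. -80.] tcp [0.5944 0.1009 0.1561] rpy [ 150.    -0.2 -175.5] F [0.1 0.6 2. ] M [-1.61 -0.32 -0.04] op 0.057
in seat mm [ 0.9  0.8 97.2]
```

View pics/s5.png

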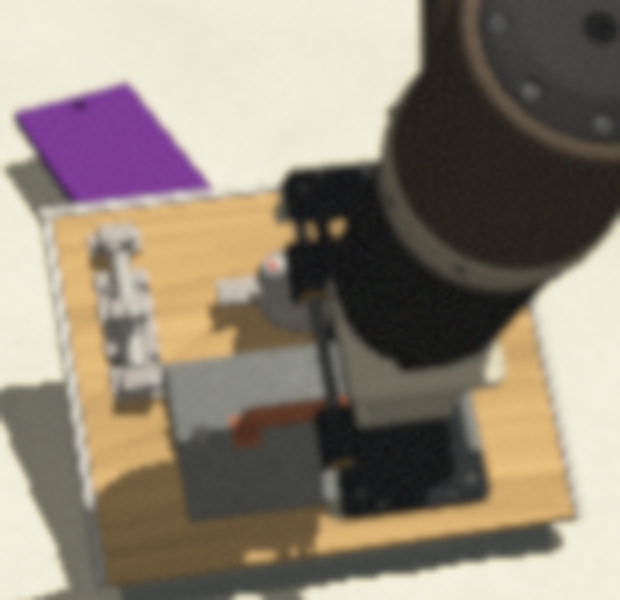

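View pics/t5.png

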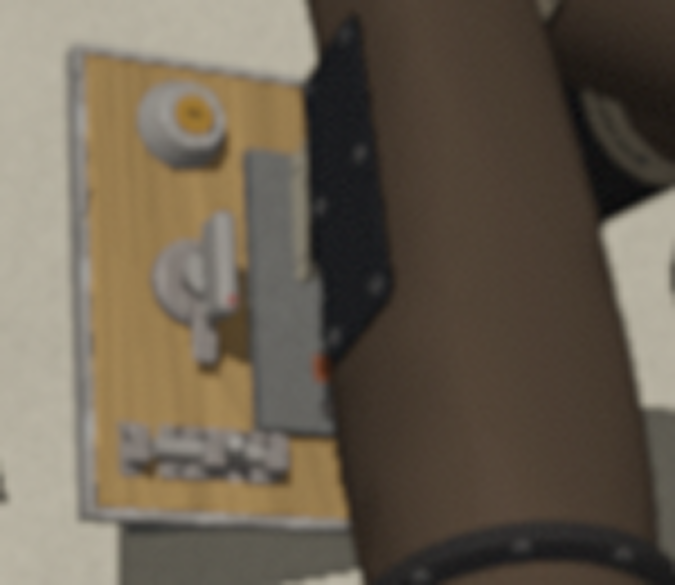

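The tongue is clear of the plate in the top view too, at (205,350). The fingers straddle the bar, at about (340,420) in the side view.

```bash
python3 -m handwheel '[[-0.001,-0.001,0.02,0,-0.003,0],[-0.001,-0.001,0.04,0,-0.003,0],[-0.001,-0.001,0.055,0,-0.003,0],[-0.001,-0.001,0.055,0,-0.003,0],[-0.001,-0.001,0.055,0,-0.003,0]]' -0.3
python3 - <<'E'
from rel import *
rel(P(0,0,.042),RO)
E
```

```text
clock: 8.0
tool_pos: [0.5932, 0.1267, 0.1074]
orientation: [150.0, -0.1, -175.6]
force: [0.1, -0.1, 0.4]
opening: 0.0568
shift [0.     0.0011 0.0001] rot [-0.0001 -0.0008 -0.001 ]
t 8.0 q [ 10.  24.  -6. -35. -61. -78.] tcp [0.5932 0.1267 0.1074] rpy [ 1.500e+02 -1.000e-01 -1.756e+02] F [ 0.1 -0.1  0.4] M [-1.62 -0.27 -0.  ] op 0.0568
in seat mm [-1.1  0.  42.1]
```

```bash
python3 -m handwheel '[[0,0.001,0,0,0,0],[0,0.001,0,0,0,0],[0,0.001,0,0,0,0],[0,0.001,0,0,0,0],[0,0.001,0,0,0,0],[0,0.001,0,0,0,0]]' 1
python3 - <<'E'
from rel import *
rel(P(0,0,.042),RO)
E
```

```text
clock: 8.75
tool_pos: [0.5928, 0.1273, 0.1075]
orientation: [150.0, -0.1, -175.6]
force: [0.1, -1.9, 0.4]
opening: 0.0119
shift [-0.0003  0.0005 -0.0001] rot [-0.0002 -0.001  -0.0017]
t 8.75 q [ 10.  24.  -7. -35. -61. -78.] tcp [0.5928 0.1273 0.1075] rpy [ 1.500e+02 -1.000e-01 -1.756e+02] F [ 0.1 -1.9  0.4] M [-2.2  -0.32  0.07] op 0.0119
in seat mm [-0.5  0.3 41.9]
```

```bash
python3 -m handwheel '[[0,0,-0.004,0,0,0],[0,0,-0.008,0,0,0],[0,0,-0.012,0,0,0],[0,0,-0.016,0,0,0],[0,0,-0.02,0,0,0],[0,0,-0.024,0,0,0],[0,0,-0.028,0,0,0],[0,0,-0.032,0,0,0]]' 
python3 -m handwheel '[[0,0,-0.01,0,0,0],[0,0,-0.025,0,0,0],[0,0,-0.04,0,0,0],[0,0,-0.06,0,0,0],[0,0,-0.08,0,0,0],[0,0,-0.08,0,0,0]]'
python3 - <<'E'
from rel import *
rel(P(0,0,.142),RO)
C=np.load('tray.npy'); print(C.mean(0))
cv2.imwrite("pics/s6.png",cam("side")["img"])
cv2.imwrite("pics/t6.png",cam("top")["img"])
E
```

```text
clock: 9.75
tool_pos: [0.5941, 0.1115, 0.1356]
orientation: [150.0, -0.1, -175.6]
force: [-0.5, 0.9, -4.2]
opening: 0.0112
clock: 10.5
tool_pos: [0.5984, 0.0708, 0.2069]
orientation: [150.0, 0.1, -175.7]
force: [0.6, 0.0, -4.3]
opening: 0.0115
shift [ 0.0009 -0.      0.0143] rot [-0.0002  0.0029 -0.0005]
t 10.5 q [  5.  19.  -0. -32. -73. -81.] tcp [0.5984 0.0708 0.2069] rpy [ 1.500e+02  1.000e-01 -1.757e+02] F [ 0.6  0.  -4.3] M [-2.48 -0.37  0.01] op 0.0115
in seat mm [  0.   -0.9 156.3]
[ 0.53365494 -0.30872411  0.028     ]
```

View pics/s6.png

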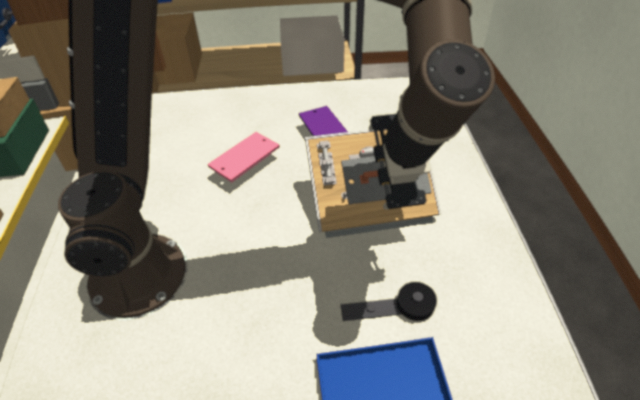

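View pics/t6.png

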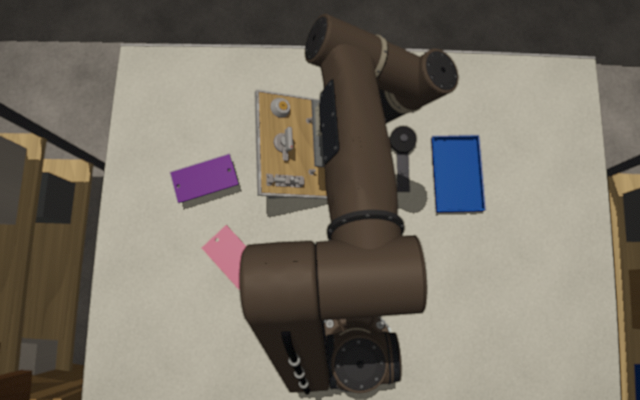

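```bash
cat >> rel.py <<'E'
RT=Ro.from_euler('xyz',[180,0,-177.2],degrees=True).as_matrix()
E
python3 - <<'E'
from rel import *
rel(np.array([.5337,-.3087,.18]),RT)
E
```

```text
shift [ 0.0919 -0.3367 -0.166 ] rot [ 0.5242 -0.0084  0.0257]
t 10.6 q [  5.  19.  -1. -32. -73. -81.] tcp [0.5971 0.0718 0.2047] rpy [ 1.500e+02 -1.000e-01 -1.757e+02] F [ 0.1 -0.2 -4.6] M [-2.52 -0.31  0.02] op 0.0117
in seat mm [ -0.2   0.3 153.9]
```

```bash
python3 -m handwheel '[[0.006,-0.024,-0.012,0.03,0,0],[0.016,-0.06,-0.03,0.09,0,0.005],[0.026,-0.096,-0.048,0.16,0,0.01],[0.036,-0.132,-0.065,0.23,-0.003,0.013],[0.046,-0.168,-0.083,0.3,-0.004,0.015],[0.055,-0.2,-0.1,0.37,-0.005,0.018],[0.064,-0.235,-0.116,0.44,-0.006,0.02],[0.071,-0.26,-0.128,0.5,-0.007,0.024]]'
python3 - <<'E'
from rel import *
rel(np.array([.5337,-.3087,.18]),RT)
E
```

```text
clock: 11.6
tool_pos: [0.5474, -0.2233, 0.1847]
orientation: [178.7, -0.2, -177.1]
force: [0.4, 0.8, -4.2]
opening: 0.0113
shift [ 0.018  -0.0847  0.0029] rot [ 0.022  -0.003   0.0021]
t 11.6 q [ -4.  16. -14.  -1. -61. -82.] tcp [ 0.5474 -0.2233  0.1847] rpy [ 178.7   -0.2 -177.1] F [ 0.4  0.8 -4.2] M [-0.09 -0.17  0.01] op 0.0113
in seat mm [-261.6   72.6  281.7]
```

```bash
python3 -m handwheel '[[0.006,-0.03,0.001,0.01,-0.001,0],[0.012,-0.058,0.002,0.02,-0.003,0.002],[0.018,-0.08,0.003,0.022,-0.003,0.002],[0.018,-0.085,0.003,0.022,-0.003,0.002],[0.018,-0.085,0.003,0.022,-0.003,0.002],[0.018,-0.085,0.003,0.022,-0.003,0.002]]'
python3 - <<'E'
from rel import *
rel(np.array([.5337,-.3087,.05]),RT)
cv2.imwrite("pics/s7.png",cam("side")["img"])
crop(cam("top"),380,90,130,150,4,"pics/t7.png")
E
```

```text
clock: 12.35
tool_pos: [0.5348, -0.3071, 0.1804]
orientation: [179.9, 0.1, -177.1]
force: [0.7, 1.3, -4.4]
opening: 0.0117
shift [ 0.0014 -0.0018  0.1304] rot [0.002  0.0014 0.0009]
t 12.35 q [-12.  18. -12.  -0. -60. -75.] tcp [ 0.5348 -0.3071  0.1804] rpy [ 1.799e+02  1.000e-01 -1.771e+02] F [ 0.7  1.3 -4.4] M [ 0.06 -0.14 -0.01] op 0.0117
in seat mm [-335.3   91.6  319.3]
```

View pics/s7.png

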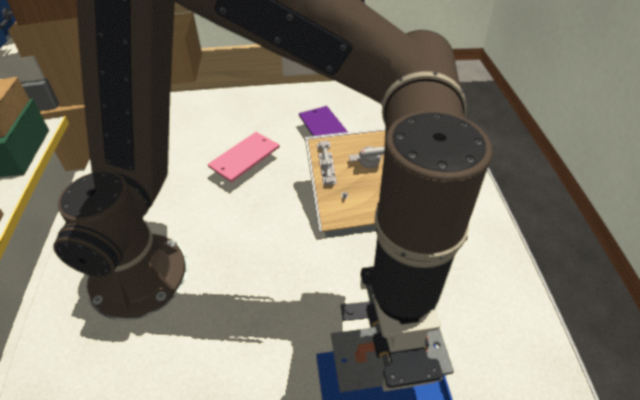

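View pics/t7.png

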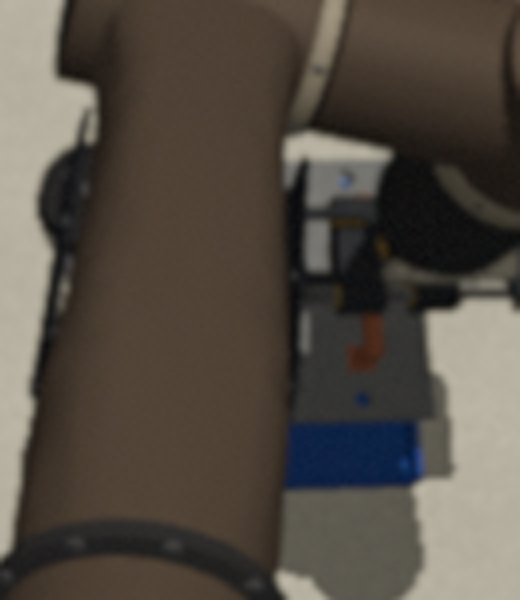

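The plate hangs level over the tray. I'll check its centre and heading from its two holes, at (345,180) and (363,398) in the top crop.

Run:
```python
from rel import *
T=cam("top")
a=onz(T,(380+345.5/4-.5,90+180.5/4-.5),.15);b=onz(T,(380+363.5/4-.5,90+398.5/4-.5),.15)
print(a,b,(a+b)/2,np.linalg.norm(a-b),np.degrees(np.arctan2(*(a-b)[1::-1])))
print(proj(T,np.load('tray.npy')), )
```

```text
[ 0.61591039 -0.30298837  0.15      ] [ 0.45690177 -0.31088112  0.15      ] [ 0.53640608 -0.30693474  0.15      ] 0.15920437764922482 2.8416723133764603
[[431.6 136. ]
 [478.4 135.2]
 [484.4 209.6]
 [436.6 211.2]]
```

```bash
python3 -m handwheel '[[0.002,-0.002,0.02,0,0,0],[0.003,-0.002,0.045,0,0,0],[0.003,-0.002,0.07,0,0,0],[0.003,-0.002,0.095,0,0,0],[0.003,-0.002,0.112,0,0,0],[0.003,-0.002,0.12,0,0,0],[0.003,-0.002,0.12,0,0,0],[0.003,-0.002,0.12,0,0,0]]'
python3 - <<'E'
from rel import *
rel(np.array([.5330,-.3087,.047]),RT)
E
```

```text
clock: 13.5
tool_pos: [0.5328, -0.3098, 0.0615]
orientation: [179.9, 0.2, -177.2]
force: [0.4, -0.2, -4.1]
opening: 0.0116
shift [-0.0002  0.0011  0.0145] rot [0.0011 0.0031 0.0008]
t 13.5 q [-12.  25. -19.  -0. -46. -75.] tcp [ 0.5328 -0.3098  0.0615] rpy [ 179.9    0.2 -177.2] F [ 0.4 -0.2 -4.1] M [ 0.05 -0.12 -0.  ] op 0.0116
in seat mm [-396.9   93.8  217.6]
```

```bash
python3 -m handwheel '[[0,0,0.004,0,0,0],[0,0,0.008,0,0,0],[0,0,0.011,0,0,0],[0,0,0.013,0,0,0],[0,0,0.0145,0,0,0],[0,0,0.0145,0,0,0],[0,0,0.0145,0,0,0]]'
python3 - <<'E'
from rel import *
rel(np.array([.5330,-.3087,.047]),RT)
E
```

```text
clock: 14.38
tool_pos: [0.5322, -0.3096, 0.0461]
orientation: [179.9, 0.1, -177.2]
force: [0.6, 0.4, -3.6]
opening: 0.0115
shift [-0.0009  0.0008 -0.0009] rot [0.0017 0.0017 0.0005]
t 14.38 q [-12.  26. -20.  -0. -44. -75.] tcp [ 0.5322 -0.3096  0.0461] rpy [ 1.799e+02  1.000e-01 -1.772e+02] F [ 0.6  0.4 -3.6] M [ 0.04 -0.21 -0.04] op 0.0115
in seat mm [-404.4   94.4  204.2]
```

```bash
python3 -m handwheel '[[0,0,0.0005,0,0,0],[0,0,0.001,0,0,0],[0,0,0.0015,0,0,0],[0,0,0.0015,0,0,0]]'
```

```text
clock: 14.88
tool_pos: [0.5322, -0.3096, 0.0456]
orientation: [179.9, 0.1, -177.2]
force: [-2.7, 2.7, 6.1]
opening: 0.0117
```

Force has swung from −4 N to +6 N, so the plate is resting on the tray floor. I'll open a little and back up.

```bash
python3 -m handwheel '[[0,0,0,0,0,0],[0,0,0,0,0,0],[0,0,0,0,0,0],[0,0,-0.02,0,0,0],[0,0,-0.05,0,0,0],[0,0,-0.1,0,0,0],[0,0,-0.15,0,0,0],[0,0,-0.15,0,0,0]]' -0.2
python3 -m handwheel '[[-0.04,0.04,0,0,0,0],[-0.04,0.09,-0.03,0,0,0],[-0.04,0.14,-0.06,0,0,0],[-0.04,0.19,-0.08,0,0,0],[-0.04,0.24,-0.08,0,0,0],[-0.04,0.29,-0.08,0,0,0],[-0.04,0.34,-0.08,0,0,0],[-0.04,0.34,-0.08,0,0,0]]'
python3 - <<'E'
from rel import *
S=cam("side")
T=cam("top")
cv2.imwrite("pics/s8.png",S["img"])
cv2.imwrite("pics/t8.png",T["img"])
E
```

```text
clock: 15.88
tool_pos: [0.5342, -0.3108, 0.1995]
orientation: [-179.9, 0.5, -177.1]
force: [-0.6, -0.2, -0.4]
opening: 0.0527
clock: 16.88
tool_pos: [0.5546, 0.0344, 0.2745]
orientation: [179.9, 0.1, -177.0]
force: [-0.2, -0.5, 1.1]
opening: 0.0524
```

View pics/s8.png

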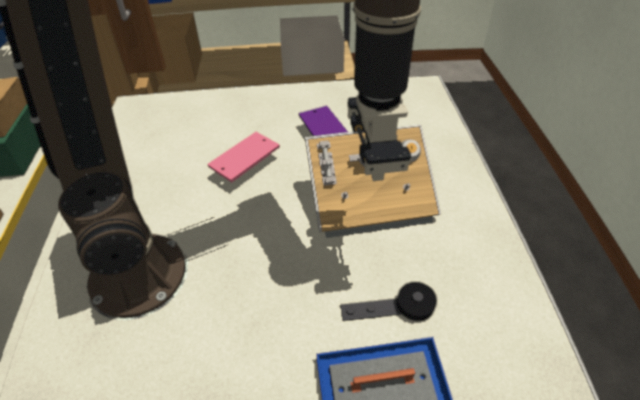

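View pics/t8.png

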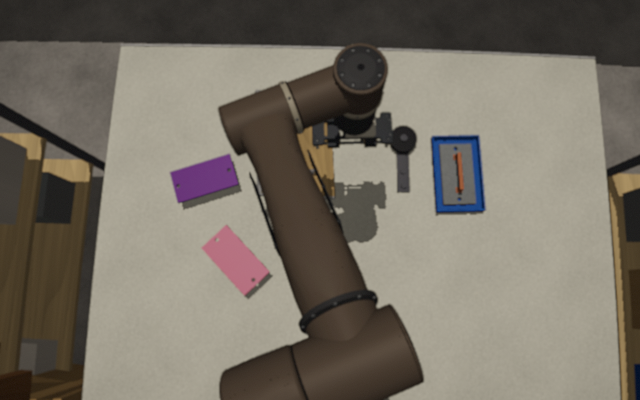

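The plate lies centred and flat in the tray, handle up, at (458,172) in the top view. The roller hasn't moved. One close look at the knob and latch before handing in.

```bash
python3 -m handwheel '[[0,-0.06,0,0,0,0],[0.05,-0.12,0,0,0,0],[0.1,-0.16,0,0,0,0],[0.1,-0.16,0,0,0,0],[0.1,-0.16,0,0,0,0]]'
python3 - <<'E'
from rel import *
S=cam("side"); a=cv2.resize(S["img"][115:240,295:450],None,fx=4,fy=4,interpolation=2)
b=cv2.resize(cv2.imread("pics/side0.png")[280:330,330:450],None,fx=2,fy=2)
cv2.imwrite("pics/s9.png",a)
d=cv2.absdiff(S["img"],cv2.imread("pics/side0.png")).max(2)
print("latch diff",d[135:190,315:337].mean(),"roller diff",d[280:325,338:440].mean())
E
```

```text
clock: 17.6
tool_pos: [0.4623, -0.1347, 0.2751]
orientation: [179.9, 0.1, -177.3]
force: [0.5, 0.2, 0.3]
opening: 0.0527
latch diff 116.41239669421488 roller diff 20.488235294117647
```

View pics/s9.png

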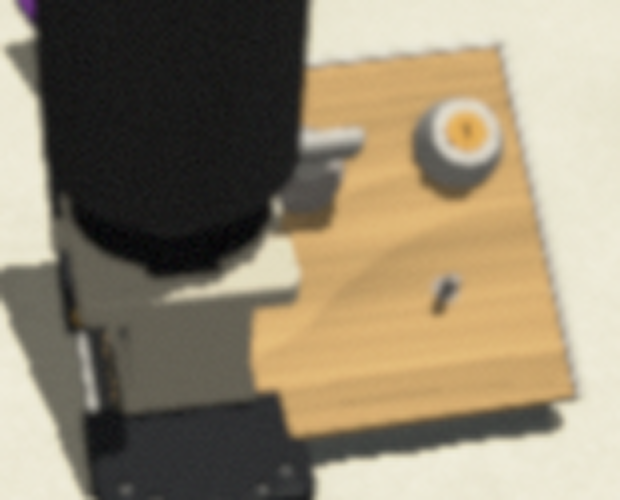

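That view blocks the latch, so the latch difference means nothing. The previous picture shows it; I'll compare that one with the first.

Run:
```python
import cv2,numpy as np
a,b=[cv2.resize(cv2.imread(f)[115:195,295:425],None,fx=3,fy=3,interpolation=2) for f in("pics/side0.png","pics/s8.png")]
cv2.imwrite("pics/cmp.png",np.hstack([a,b]))
x,y=cv2.imread("pics/side0.png"),cv2.imread("pics/s8.png"); d=cv2.absdiff(x,y).max(2)
print(d[140:188,317:336].mean(), d[280:325,338:440].mean())
```

```text
13.674342105263158 13.434858387799565
```

View pics/cmp.png

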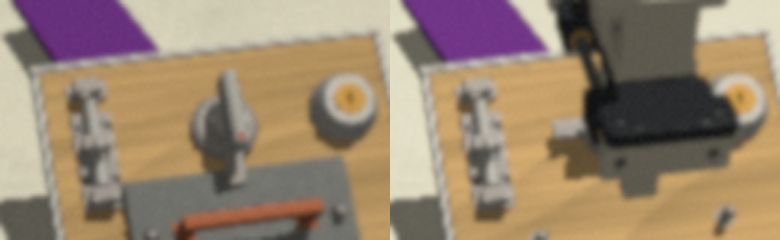

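The latch looks the same before and after, and the tongue is still open at (565,128). Handing in.

```bash
python3 -c "
from plant import ctrl
print(ctrl.close_job())"
```

```text
the job is handed in; nothing more can be done
None
```

The job is done and handed in at about 17.7 s of the 54 s allowed. I turned the silver knob clockwise through 90° and released it. I then gripped the plate by the copper handle, drew it about 110 mm straight off the pins, and set it down in the blue tray.

- **Knob:** after release it stayed open, with the tongue across the slope to the left. It was still so in the last pictures.
- **Plate:** the last side and top pictures show it flat, handle up and centred in the tray. The vertical force swung from −4 N to +6 N as it touched down. The wrist readings I took stayed under about 10 N.
- **Latch and roller:** both look the same by eye as at the start.
- **Checks that failed or disagreed:** my last latch comparison was blocked by the gripper, so I used the picture before it. In that one the image differences were small but not zero (about 13 of 255). I put those down to changed lighting and shadow.

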